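# Hook the green archive box out of its bay

### The job

Pick up the hand hook, drop its tip into the pull ring of the green-labelled box and drag that box straight out of its bay until its front face stands over the yellow tape. Do this with the hook only, without touching the box by hand, then unhook and stand the hook upright with its handle back on the black rubber mat and let go. Leave the red and blue boxes, the paper tube and the white tub where they are.

Things in the scene. Friction and masses are not known exactly. Their poses are not given: they have to be found in the camera images.
- hook_grip (a point): Hand hook, 0.2 kg, standing upright on the black mat: a light wooden handle 110 mm long (x), 28 wide (y), 60 high, with a 10 mm steel rod. This point is the handle's centre, 30 mm above its underside; z up, +x towards the hook. The rod leaves the handle's front 45 mm above the underside, runs level along +x and bends straight down 130 mm ahead of this point. Grasp across y.
- hook_tip (a point): Lower end of the hook's downturned tip, 10 mm thick: 130 mm along the hook's +x from the handle centre and 29 mm below it (1 mm above the level of the handle's underside). The downturned part is straight for the 39 mm above this point, up to the rod's underside. Same axes as the handle.
- green_box_ring (a point): Middle of the opening of the level green pull ring (8 mm bar) on the green-labelled cardboard box, 60 mm above the bench. z up, +x into the box, whose front face is 25 mm along +x. Opening 49 mm in x (from 26 mm before this point to 23 mm behind it), 44 mm in y. Box: 160 long (x), 100 wide, 100 high, 0.35 to 0.7 kg, loose, in any of the three bays.
- red_box_ring (a point): The same point of the box with the red label and red ring, in another bay: same sizes and axes as the green one. A bystander to leave where it is.
- blue_box_ring (a point): The same point of the box with the blue label and blue ring, in another bay: same sizes and axes as the green one. A bystander to leave where it is.
- line (a point): Middle of the yellow tape on the bench, 40 mm wide (x), 440 long (y), at bench level. z up, +x straight into the bays of the fixed rack, whose front edge is 100 mm along +x. Its white board is 130 to 148 mm above the bench, with cartons on it; three bays 128 mm wide, between grey dividers, are centred at y = -140, 0, +140 mm. Box fronts start within 10 mm of the rack's front edge.
- mat_top (a point): Centre of the top of the fixed black rubber mat, 180 mm (x) by 150 mm (y), 4 mm thick, on the bench to the robot's right; z up.
- tube_center (a point): Centre of a white paper tube standing on the bench to the left, 64 mm diameter, 200 mm high. A bystander.
- tub: White plastic tub standing on the bench to the left, 84 mm diameter, 90 mm high; origin at the centre of its underside. A bystander.
There are look-alikes about, which are no part of the job. Of the things like the part that bears hook_grip, leave any that is orange, pink or turquoise; of the rest the smaller one is meant.

How it is judged:
By the outcome, as a careful person would: the job done as asked, in the order asked, and still so for the second after the job is handed in, with the robot touching nothing.
It also fails if it takes over 48 s, if anything falls off the work surface, if the arm or the gripper's body presses on something with over 40 N, if the wrist force passes 120 N, or if a joint passes its speed limit or range.

### The arm

A 6-joint arm with a two-finger parallel gripper is mounted at the origin on the work surface. World frame = base frame: x ahead of the robot, y to its left, z up, the work surface at z = 0. Lengths are in mm, angles in rad, forces in N, time in s.
With the tool pointing down it reaches from about 250 to 775 mm from the base axis. Payload 4 kg.
Tool frame: the origin (TCP) lies at the very end of the fingers, on their centre line; the grasp point (between the pads) lies 19 mm behind it; y points along the fingers, x is the direction in which the jaws open and shut, and the axes are right-handed (so a half turn about y gives the same grasp; the last joint's range is limited). The gripper opens to 85 mm and grips with 20 to 120 N. Pads are 22 mm wide; open, the fingers measure 114 mm over their backs; the gripper's body (76 mm by 85 mm) begins 54 mm behind the grasp point. The pads swing forward as they close: fully open they stand 13 mm farther back than shut.
Start: joints at [-1.217, 0.087, 1.371, -0, 1.684, -0.103], TCP at [242.593, -493.626, 231.341] pointing down, gripper open.
Joint ranges: [-3.1, 3.1], [-0.76, 2.03], [0.27, 2.55], [-1.08, 4.22], [0.17, 2.65], [-2.57, 2.57]. Speed limits (rad/s): [2.79, 2.79, 3.14, 3.14, 3.14, 3.14].

### API

Orientations are given as a 3x3 rotation matrix whose columns are the frame's x, y, z axes.
In Python, from plant import ctrl, planner, status, cams gives the robot as it stands. Calls block until the motion is done:
- ctrl.movep(position, orientation): joint-space move of the TCP to a pose.
- ctrl.servo_line(position, attitude=None, velocity=150, guard=None): straight line of the TCP; attitude=None keeps the orientation; velocity is the mean speed in mm/s. With guard (N) it stops when the force on the tool has changed by that much, and returns True; else False.
- ctrl.move_joints(angles): joint-space move.
- ctrl.command_gripper(opening): opening from 0.0 (shut) to 1.0 (fully open); the grip force is fixed at half the most; returns when the fingers have stopped.
- ctrl.pause(seconds).
- planner.inverse_kinematics(position, orientation): joint angles nearest the present ones, or None.
- status.get_obs(): the state.
- cams.snapshot(name): name is "scene" or "top" or "wrist"; returns the picture (384x512x3 uint8, red, green, blue); there is no depth.
- cams.camera_params(name): a dict with "fx", "fy", "cx", "cy" (pixels), "rvec" (rotation vector, rad) and "tvec" (3), from world to camera coordinates, as OpenCV has them. Camera axes: x right, y down, z forward; pixel columns grow to the right and rows downward; lengths in mm; the calibration is good to about 2 mm. A picture is of the moment at which its call begins: read the wrist's pose just before it. camera_params takes no time and is no camera call; for the wrist camera it gives the pose at the moment of the call.
A pose or a line that the arm cannot do raises ctrl.Unreachable and nothing moves.
- ctrl.close_job(): hands the job in, once; it reports no verdict.
The state is a dict: "time_s": time; "joints": joint angles; "joint_vel": joint speeds; "joint_efforts": joint torques, N m; "tool_pos": TCP position; "orientation": TCP orientation; "contact_force": force on the tool from outside, world axes, zero at the start; "torque": the same for the moment, N m; "finger_gap": opening from 0.0 (shut) to 1.0 (fully open).
Only numpy, scipy, OpenCV 4.12 (cv2) and the standard library are available. Lean on these libraries where they do the work, as an engineer would, in place of code of your own. Each camera call takes 0.05 s, during which the arm holds its last target.

## Working session

There is one attempt and no reset: what is moved stays moved. The work goes in short steps, each a Python script; the robot and the scene stay as the last script left them, time stands still between calls to the robot, and variables do not carry over. Pictures are saved under pics/ and viewed, and the job is handed in when it is done.

```bash
mkdir -p pics; ls; python3 - <<'E'
from plant import ctrl, planner, status, cams
import cv2
for n in ("scene","top","wrist"):
    p=cams.camera_params(n); im=cams.snapshot(n)
    cv2.imwrite(f"pics/{n}0.png",cv2.resize(im[:,:,::-1],(800,600),interpolation=cv2.INTER_CUBIC))
    print(n,p)
o=status.get_obs();print(o)
E
```

```text
pics
scene {'fx': 430.18690133494084, 'fy': 430.18690133494084, 'cx': 254.91440745191954, 'cy': 186.85329504245274, 'rvec': array([ 2.39005727,  0.902388  , -0.27799861]), 'tvec': array([-302.41808485, -258.07758322, 1962.78914139])}
top {'fx': 453.7058045020383, 'fy': 453.7058045020383, 'cx': 243.8636369176688, 'cy': 191.23065509806383, 'rvec': array([ 2.19079235, -2.16092715,  0.10011628]), 'tvec': array([ -84.93367433,  464.9944415 , 1402.34301823])}
wrist {'fx': 336.9909447691388, 'fy': 336.9909447691388, 'cx': 255.32834662282463, 'cy': 194.6459393453482, 'rvec': array([-2.41796254,  1.50654412,  0.25351116]), 'tvec': array([-548.08014924,  -41.86928542,  379.69334122])}
{'time_s': 0.15, 'joints': array([-1.21713008e+00,  8.78435779e-02,  1.37193107e+00,  4.63204209e-05,
        1.68359884e+00, -1.03077020e-01]), 'joint_vel': array([-6.74739863e-04, -2.35646049e-03, -5.75304832e-03,  8.57390797e-04,
        1.98446909e-05, -3.00542971e-04]), 'joint_efforts': array([ 1.18199590e-03, -3.52372742e+01, -3.13679266e+01, -2.71519502e-04,
        8.01316055e-03,  3.88539164e-06]), 'tool_pos': array([ 242.45220379, -493.24931784,  230.36395722]), 'orientation': array([[ 4.41031692e-01, -5.73596540e-04,  8.97491347e-01],
       [-8.97489792e-01,  1.68655989e-03,  4.41032005e-01],
       [-1.76664734e-03, -9.99998413e-01,  2.29029321e-04]]), 'contact_force': array([ 0.6494271 , -0.19496626,  0.3553757 ]), 'torque': array([ 0.05597559, -0.01176857,  0.03979832]), 'finger_gap': 0.997067720348663}
```

View pics/scene0.png

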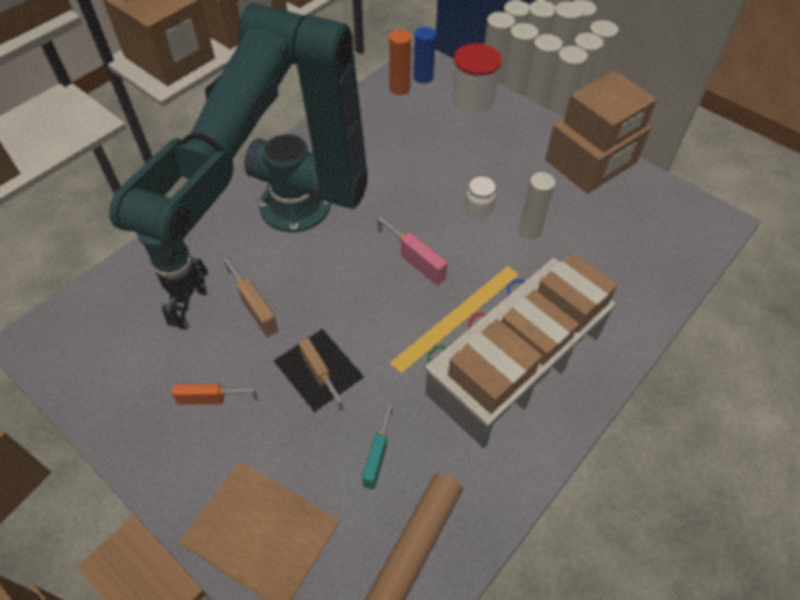

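View pics/top0.png

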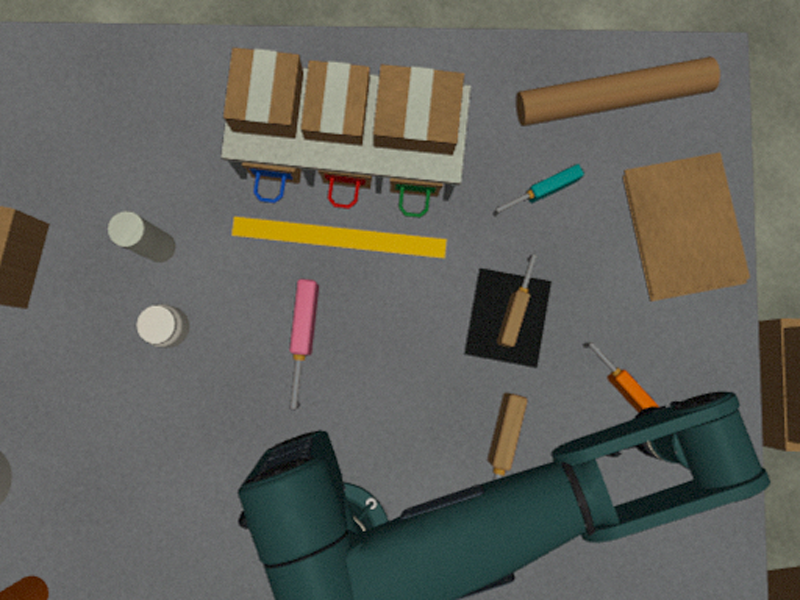

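View pics/wrist0.png

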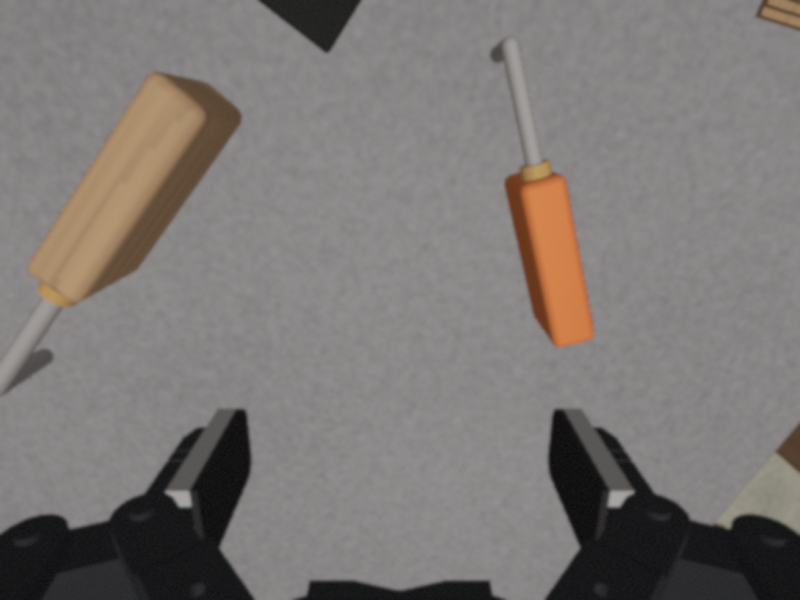

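The task hook is the smaller wooden one on the mat (top view ~(515,318) of 800x600); the larger wooden one near (507,435) is the decoy. The green ring is in the right-hand bay (~(413,200)) and the tape runs (232,226) to (446,248).

```bash
cat > h.py <<'E'
import numpy as np, cv2
from plant import ctrl, planner, status, cams
def cam(p):
    R,_=cv2.Rodrigues(np.array(p["rvec"])); return R,np.array(p["tvec"]).ravel()
def ray(p,uv,z):
    R,t=cam(p); uv=np.atleast_2d(uv).astype(float)
    d=np.c_[(uv[:,0]-p["cx"])/p["fx"],(uv[:,1]-p["cy"])/p["fy"],np.ones(len(uv))]@R
    c=-R.T@t
    return c+d*((z-c[2])/d[:,2])[:,None]
def proj(p,X):
    q,_=cv2.projectPoints(np.atleast_2d(X).astype(float),np.array(p["rvec"]),np.array(p["tvec"]),
      np.array([[p["fx"],0,p["cx"]],[0,p["fy"],p["cy"]],[0,0,1.]]),None); return q[:,0]
def blob(im,lo,hi,box=None,mn=20):
    hsv=cv2.cvtColor(im,cv2.COLOR_RGB2HSV); m=cv2.inRange(hsv,np.array(lo),np.array(hi))
    if box is not None:
        k=np.zeros_like(m);k[box[1]:box[3],box[0]:box[2]]=1;m=m*k
    n,l,s,c=cv2.connectedComponentsWithStats(m)
    if n<2: return None
    i=1+np.argmax(s[1:,4]); ys,xs=np.nonzero(l==i)
    return np.c_[xs,ys].astype(np.float32)
E
python3 - <<'E'
from h import *
np.set_printoptions(precision=1,suppress=True)
p=cams.camera_params("top"); im=cams.snapshot("top")
def rep(n,lo,hi,box,z):
    b=blob(im,lo,hi,box); W=ray(p,b,z)[:,:2].astype(np.float32)
    r=cv2.minAreaRect(W); print(n,len(b),"mean",W.mean(0),"rect",r, b.min(0),b.max(0))
rep("tape",(20,120,120),(35,255,255),None,0)
rep("green",(45,80,40),(85,255,255),(220,100,300,150),60)
rep("red",(0,150,70),(8,255,255),(180,90,260,150),60)
rep("blue",(100,120,50),(125,255,255),(140,90,200,150),60)
rep("mat",(0,0,0),(180,255,45),(290,160,360,240),4)
rep("handle",(5,70,80),(25,255,255),(310,175,350,228),64)
c=im[90:240,120:370][:,:,::-1]; cv2.imwrite("pics/topc.png",cv2.resize(c,None,fx=3.2,fy=3.2,interpolation=cv2.INTER_CUBIC))
E
```

```text
tape 1735 mean [595.   10.9] rect ((595.0438842773438, 10.977432250976562), (440.7516174316406, 41.06800842285156), 84.62287139892578) [148. 139.] [285. 164.]
green 187 mean [ 665.4 -140.2] rect ((658.7763671875, -140.81597900390625), (77.84587097167969, 62.48712921142578), 86.64926147460938) [253. 118.] [278. 138.]
red 162 mean [680.8  -1.3] rect ((675.494384765625, 1.711334228515625), (82.38797760009766, 63.23543930053711), 83.55052947998047) [207. 111.] [233. 132.]
blue 186 mean [690.6 146.3] rect ((683.922119140625, 147.89370727539062), (82.71743774414062, 61.83255386352539), 82.5318832397461) [160. 108.] [186. 129.]
mat 2069 mean [ 433.4 -332.4] rect ((434.726318359375, -335.5128173828125), (146.0823211669922, 177.09725952148438), 80.15365600585938) [298. 172.] [352. 234.]
handle 354 mean [ 431.1 -339.8] rect ((433.2068176269531, -340.4880676269531), (28.670927047729492, 118.00502014160156), 72.7591323852539) [321. 184.] [338. 221.]
```

View pics/topc.png

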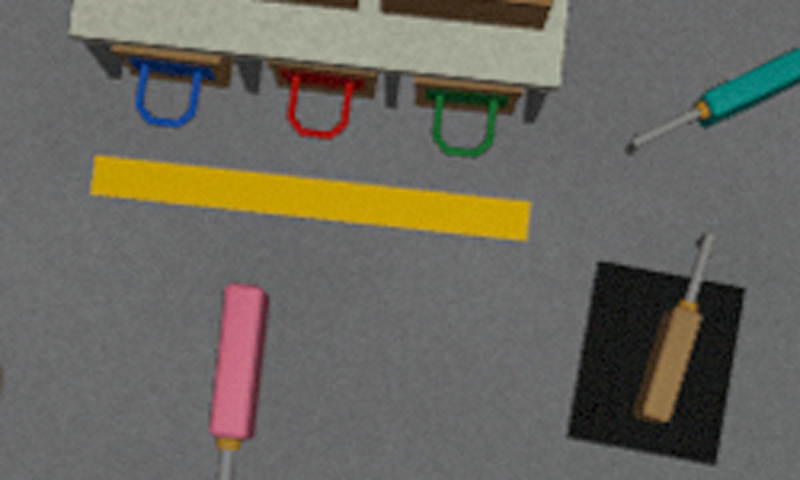

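```bash
cat >> h.py <<'E'
def ori(yaw):  # hook yaw (rad): jaws across hook y, tool z = hook x
    c,s=np.cos(yaw),np.sin(yaw)
    return np.array([[s,0,c],[-c,0,s],[0,-1.,0]])
def save(im,n):
    cv2.imwrite(f"pics/{n}.png",cv2.resize(im[:,:,::-1],(800,600),interpolation=cv2.INTER_CUBIC))
def fwd(yaw): return np.array([np.cos(yaw),np.sin(yaw),0])
E
python3 - <<'E'
from h import *
np.set_printoptions(precision=3,suppress=True)
o=status.get_obs();R,t=cam(cams.camera_params("wrist"))
print("cam in tool",o["orientation"].T@(-R.T@t-o["tool_pos"]))
print("optical axis in tool",o["orientation"].T@R[2])
y1=np.radians(-17.2); y2=np.radians(-5.4)
h=np.array([433,-340.5,0]); g=np.array([659,-141,0])
for n,P,y in [("grasp",h+[0,0,15],y1),("view",h+[0,0,190]-60*fwd(y1),y1),("ring",g-130*fwd(y2)+[0,0,150],y2),("ringlow",g-130*fwd(y2)+[0,0,60],y2),("drag",g-230*fwd(y2)+[0,0,60],y2)]:
    for k in (0,np.pi):
        print(n,k,P,planner.inverse_kinematics(P,ori(y+k)))
E
```

```text
cam in tool [  -1.474 -141.962   84.037]
optical axis in tool [ 0.001  0.945 -0.327]
grasp 0 [ 433.  -340.5   15. ] [-0.769  0.232  1.651 -0.     1.258  1.102]
grasp 3.141592653589793 [ 433.  -340.5   15. ] [-0.769  0.232  1.651 -0.     1.258 -2.04 ]
view 0 [ 375.683 -322.758  190.   ] [-0.824 -0.023  1.566 -0.     1.599  1.047]
view 3.141592653589793 [ 375.683 -322.758  190.   ] [-0.824 -0.023  1.566 -0.     1.599 -2.095]
ring 0 [ 529.577 -128.766  150.   ] [-0.343  0.106  1.512 -0.     1.523  1.322]
ring 3.141592653589793 [ 529.577 -128.766  150.   ] [-0.343  0.106  1.512 -0.     1.523 -1.819]
ringlow 0 [ 529.577 -128.766   60.   ] [-0.343  0.173  1.623 -0.     1.345  1.322]
ringlow 3.141592653589793 [ 529.577 -128.766   60.   ] [-0.343  0.173  1.623 -0.     1.345 -1.819]
drag 0 [ 430.021 -119.355   60.   ] [-0.398 -0.042  1.853 -0.     1.331  1.267]
drag 3.141592653589793 [ 430.021 -119.355   60.   ] [-0.398 -0.042  1.853 -0.     1.331 -1.874]
```

```bash
python3 - <<'E'
from h import *
np.set_printoptions(precision=1,suppress=True)
y1=np.radians(-17.2)
ctrl.movep(np.array([433,-340.5,230])+55*fwd(y1),ori(y1))
p=cams.camera_params("wrist"); im=cams.snapshot("wrist"); save(im,"w1"); np.save("w1.npy",im)
import pickle; pickle.dump(p,open("w1.pkl","wb"))
b=blob(im,(5,70,80),(25,255,255)); print(b.min(0),b.max(0),cv2.minAreaRect(ray(p,b,64)[:,:2].astype(np.float32)))
print(status.get_obs()["time_s"])
# predicted outline
h=np.array([433,-340.5,0]);f=fwd(y1);l=np.array([-f[1],f[0],0])
print(proj(p,[h+a*f+c*l+[0,0,64] for a,c in ((55,14),(55,-14),(-55,-14),(-55,14))]+[h+130*f+[0,0,5]])*1.5625)
E
```

```text
[  0. 100.] [107. 159.] ((578.5606079101562, -187.2200164794922), (105.24757385253906, 33.705596923828125), 84.55896759033203)
1.3917
[[375.7 267.6]
 [422.1 267.6]
 [419.8 426. ]
 [378.2 426.1]
 [398.7 135. ]]
```

View pics/w1.png

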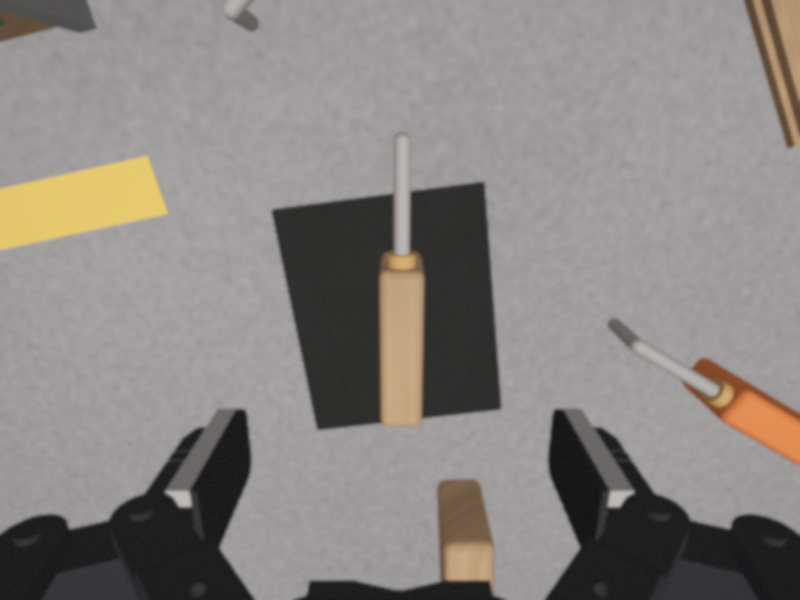

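```bash
python3 - <<'E'
from h import *
np.set_printoptions(precision=1,suppress=True)
import pickle; p=pickle.load(open("w1.pkl","rb"))
H=ray(p,np.array([(380,272),(424,272),(421.5,425),(381,425)])/1.5625,64)
M=ray(p,np.array([(273,210),(484,183),(500,408),(318,430)])/1.5625,4)
f=(H[0]+H[1]-H[2]-H[3])/2; yaw=np.arctan2(f[1],f[0])
print(H.mean(0),np.degrees(yaw),np.linalg.norm(f),np.linalg.norm(H[0]-H[1]))
print("mat",M.mean(0),np.linalg.norm(M[0]-M[3]),np.linalg.norm(M[0]-M[1]))
m=(M[0]+M[1]-M[2]-M[3])/2;print(np.degrees(np.arctan2(m[1],m[0])))
print("tip",ray(p,np.array([(402,137)])/1.5625,75))
T=ray(p,np.array([(149,155),(168,213)])/1.5625,0);print("tape end",T)
E
```

```text
[ 431.6 -341.8   64. ] -17.395594810912744 106.45060040884972 26.65191592313831
mat [ 435.6 -337.7    4. ] 177.9013442492901 147.03621893933303
-10.036522119766829
tip [[ 557.1 -380.7   75. ]]
tape end [[ 595.  -212.9    0. ]
 [ 555.3 -208.2    0. ]]
```

```bash
python3 - <<'E'
from h import *
np.set_printoptions(precision=3,suppress=True)
y1=np.radians(-17.3)
c=np.array([432,-341.5,0])
ctrl.movep(c+[0,0,110],ori(y1))
g=ctrl.servo_line(c+[0,0,16],velocity=120,guard=10); print("guard",g)
ctrl.command_gripper(0.0)
o=status.get_obs();print(o["tool_pos"],o["finger_gap"],o["contact_force"],o["time_s"])
ctrl.servo_line(c+[0,0,150],velocity=150)
o=status.get_obs();print(o["tool_pos"],o["finger_gap"],o["contact_force"],o["torque"],o["time_s"])
p=cams.camera_params("wrist"); im=cams.snapshot("wrist"); save(im,"w2")
b=blob(im,(5,60,120),(25,255,255));print(b.min(0),b.max(0))
E
```

```text
guard False
[ 432.22  -341.854   16.497] 0.32072175153080484 [-1.183 -0.204  2.121] 3.4833
[ 431.333 -340.869  148.395] 0.3222639260115501 [ 0.324 -0.434 -2.077] [ 0.026  0.075 -0.015] 4.525
[212. 147.] [299. 377.]
```

View pics/w2.png

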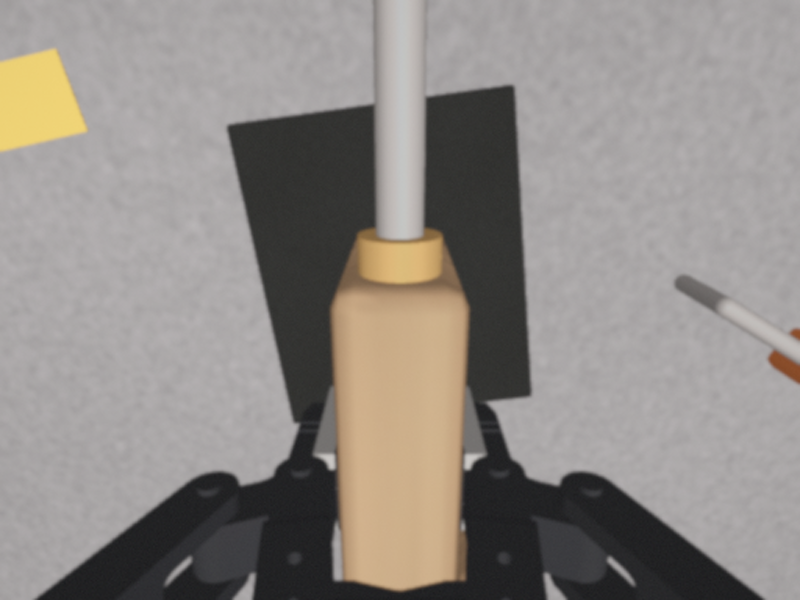

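```bash
python3 - <<'E'
from h import *
np.set_printoptions(precision=1,suppress=True)
p=cams.camera_params("top")
y=np.radians(-5.4);f=fwd(y);l=np.array([-f[1],f[0],0]);L=np.array([595,11,0])
for n,pts in dict(green=[(438,110),(492,113),(464,152)],red=[(294,92),(347,95),(319,134)],blue=[(141,80),(195,84),(166,122)]).items():
    W=ray(p,(np.array(pts)+.5)/3.2-.5+[120,90],60)
    D=W-L; print(n,"line frame x",D@f,"y",D@l)
# front faces bottom / board front edge
W=ray(p,(np.array([(72,35),(558,85)])+.5)/3.2-.5+[120,90],148)-L; print("board",W@f,W@l)
E
```

```text
green line frame x [88.3 91.  50.1] y [-118.1 -170.2 -147.3]
red line frame x [90.9 93.5 52.5] y [ 22.3 -29.   -6.4]
blue line frame x [86.6 88.3 48.2] y [170.9 118.5 141.8]
board [ 99.8 101.6] [ 220.3 -223.4]
```

```bash
cat >> h.py <<'E'
YL=np.radians(-5.4); FL=fwd(YL); LL=np.array([-FL[1],FL[0],0]); L0=np.array([595,11,0.])
RX,RY=80.,-145.5
def tcp(tx,ty,tz): # TCP target for tip at line-frame tx,ty,tz
    return L0+(tx-130)*FL+ty*LL+np.array([0,0,tz+11.5])
def tipnow(o=None):
    o=o or status.get_obs(); P=o["tool_pos"]+130*o["orientation"][:,2]+11.5*o["orientation"][:,1]; D=P-L0
    return np.array([D@FL,D@LL,D[2]])
E
python3 - <<'E'
from h import *
np.set_printoptions(precision=1,suppress=True)
ctrl.movep(tcp(RX-6,RY,150),ori(YL))
ctrl.servo_line(tcp(RX-6,RY,85),velocity=100)
o=status.get_obs();print(tipnow(o),o["time_s"],o["contact_force"])
for n in("top","scene"):
    im=cams.snapshot(n); c=im[90:240,120:370] if n=="top" else im[140:290,230:480]
    cv2.imwrite(f"pics/{n}3.png",cv2.resize(c[:,:,::-1],None,fx=3.2,fy=3.2,interpolation=cv2.INTER_CUBIC))
save(cams.snapshot("wrist"),"w3")
E
```

```text
[  74.5 -145.9   85.8] 6.3 [ 0.3 -1.  -1.4]
```

View pics/top3.png

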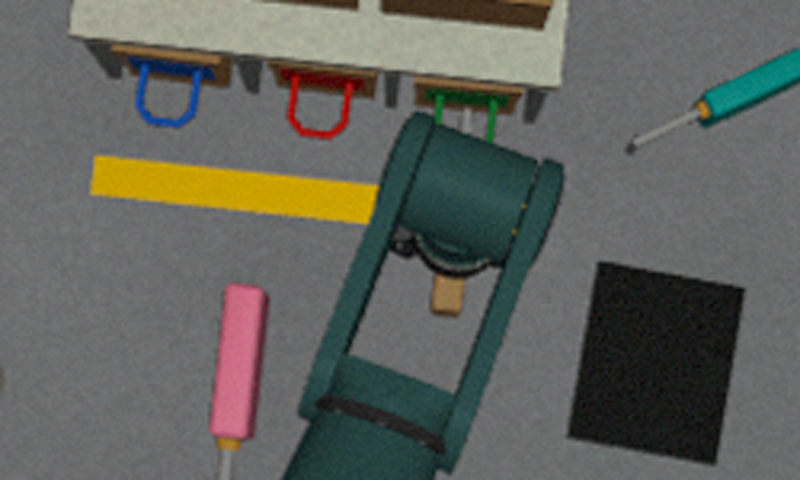

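View pics/scene3.png

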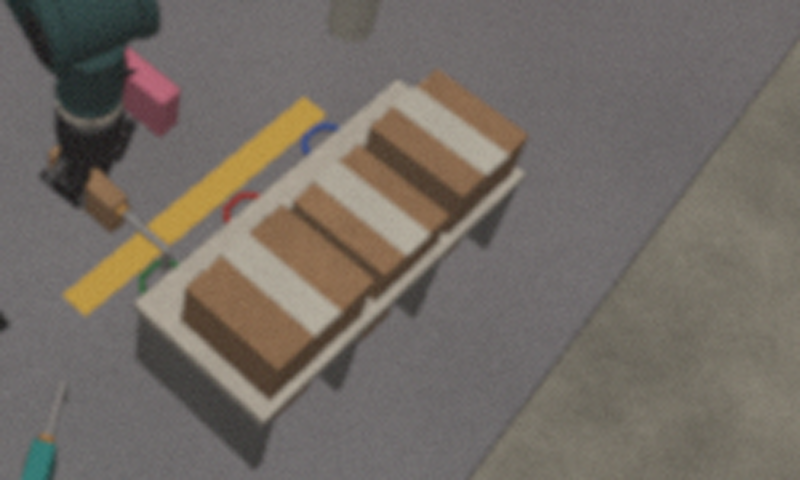

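View pics/w3.png

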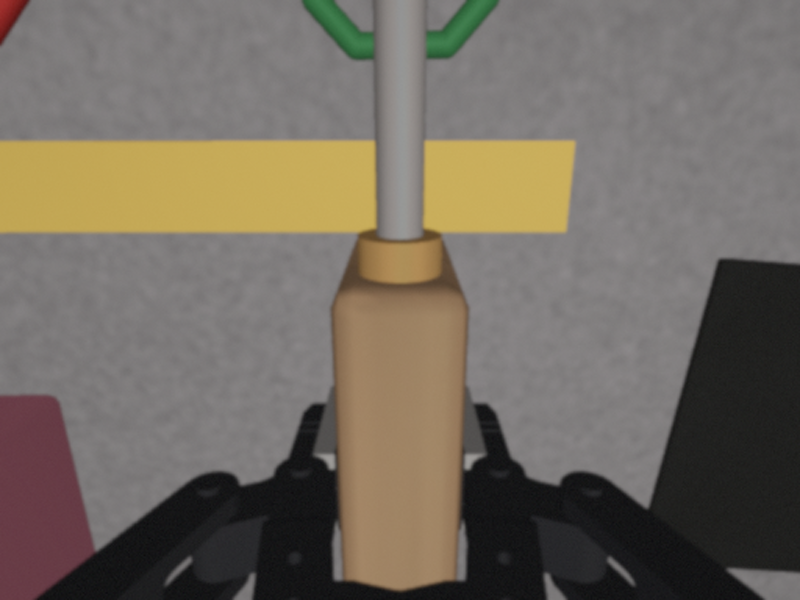

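Wrist view: the ring's bar (352–452, row 45) is centred under the rod (375–425), and the tape is level, so the yaw matches. Next I'll check the bar's depth, then lower.

```bash
python3 - <<'E'
from h import *
np.set_printoptions(precision=1,suppress=True)
p=cams.camera_params("wrist")
D=ray(p,np.array([(402,45)])/1.5625,60)-L0; print("bar",D@FL,D@LL)
D=ray(p,np.array([(300,141),(300,233)])/1.5625,0)-L0; print("tape edges",D@FL)
g=ctrl.servo_line(tcp(RX-6,RY,39),velocity=60,guard=6)
o=status.get_obs();print(g,tipnow(o),o["time_s"],o["contact_force"])
E
```

```text
bar [50.8] [-145.7]
tape edges [ 20.7 -19.7]
False [  74.4 -145.6   39.5] 7.3667 [ 0.  -0.  -1.1]
```

```bash
python3 - <<'E'
from h import *
np.set_printoptions(precision=1,suppress=True)
for x in (30,-46):
    ctrl.servo_line(tcp(x,RY,39),velocity=50)
    o=status.get_obs();print(tipnow(o),o["time_s"],o["contact_force"],o["torque"],o["finger_gap"])
for n in("top","scene"):
    im=cams.snapshot(n); c=im[90:240,120:370] if n=="top" else im[140:290,230:480]
    cv2.imwrite(f"pics/{n}4.png",cv2.resize(c[:,:,::-1],None,fx=3.2,fy=3.2,interpolation=cv2.INTER_CUBIC))
save(cams.snapshot("wrist"),"w4")
E
```

```text
[  29.9 -145.6   39.1] 8.4 [ 0.8  0.  -1.6] [-0.  -0.3  0. ] 0.3194569529936827
[ -46.  -145.5   39. ] 10.0667 [ 3.5 -1.1 -1. ] [-0.1 -0.7  0. ] 0.31930814294014104
```

View pics/top4.png

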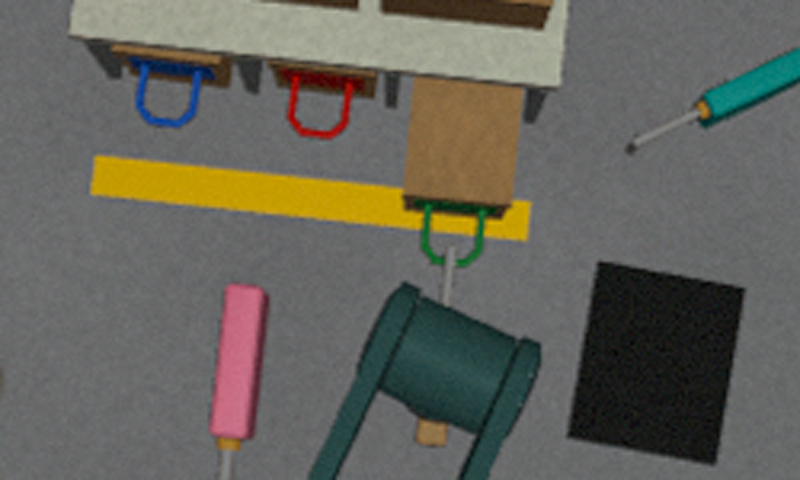

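View pics/scene4.png

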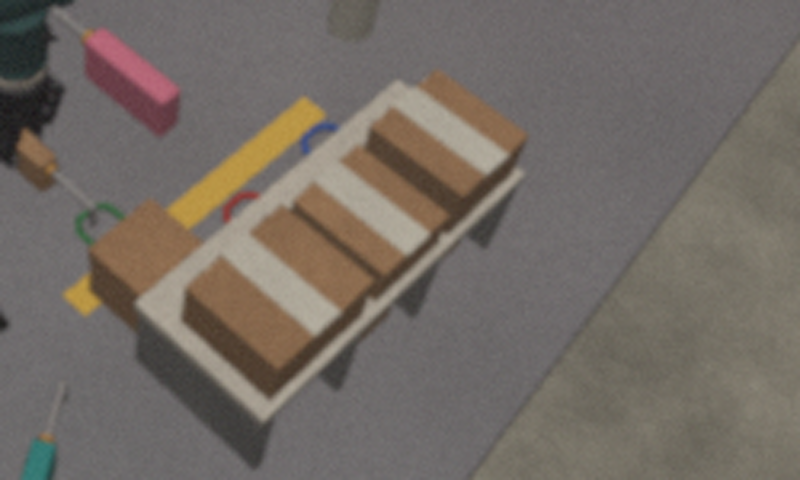

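View pics/w4.png

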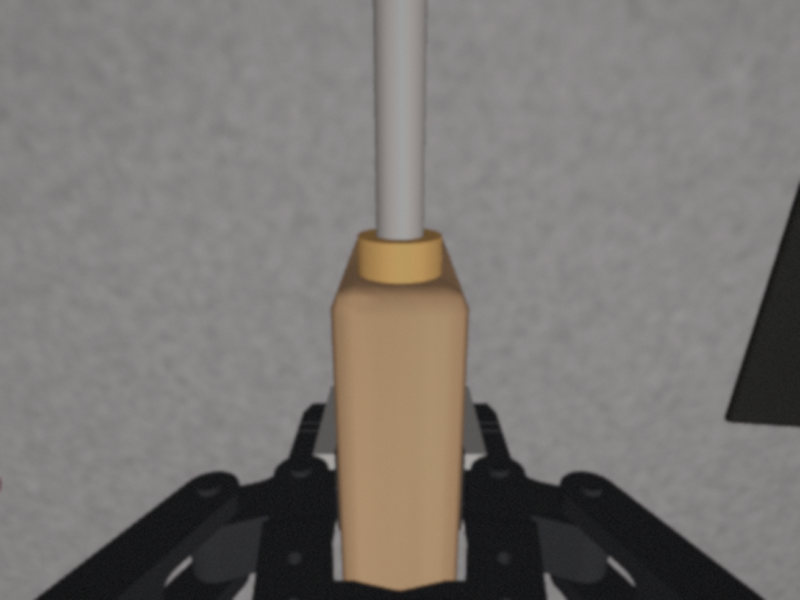

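```bash
python3 - <<'E'
from h import *
np.set_printoptions(precision=1,suppress=True)
p=cams.camera_params("top")
q=lambda a:(np.array(a)+.5)/3.2-.5+[120,90]
D=ray(p,q([(404,195),(512,207),(413,82),(525,88)]),100)-L0; print("top",np.c_[D@FL,D@LL])
D=ray(p,q([(404,207),(502,217)]),60)-L0
D=ray(p,q([(453,262),(425,220),(482,226)]),60)-L0; print("ring",np.c_[D@FL,D@LL])
E
```

```text
top [[  -5.2  -94.8]
 [  -5.6 -196.2]
 [ 102.7  -91.7]
 [ 108.3 -197. ]]
ring [[ -57.4 -147.9]
 [ -19.9 -116.9]
 [ -19.8 -171.9]]
```

```bash
python3 - <<'E'
from h import *
np.set_printoptions(precision=1,suppress=True)
ctrl.servo_line(tcp(-30,RY,39),velocity=40)
o=status.get_obs();print(tipnow(o),o["contact_force"])
ctrl.servo_line(tcp(-30,RY,125),velocity=100)
o=status.get_obs();print(tipnow(o),o["contact_force"],o["time_s"])
y1=np.radians(-17.3); c=np.array([432,-341.5,0])
ctrl.movep(c+[0,0,140],ori(y1))
ctrl.servo_line(c+[0,0,40],velocity=120)
im=cams.snapshot("top")[90:240,120:370]
cv2.imwrite("pics/top5.png",cv2.resize(im[:,:,::-1],None,fx=3.2,fy=3.2,interpolation=cv2.INTER_CUBIC))
g=ctrl.servo_line(c+[0,0,14],velocity=30,guard=3)
o=status.get_obs();print(g,o["tool_pos"],o["contact_force"],o["torque"],o["time_s"])
E
```

```text
[ -30.3 -145.4   38.5] [ 0.1 -0.8 -2.2]
[ -30.6 -145.3  123.9] [-0.7 -0.2 -2.5] 11.775
True [ 431.7 -341.2   16.5] [-0.2 -0.6  5.1] [-0.1 -0.1  0. ] 14.425
```

View pics/top5.png

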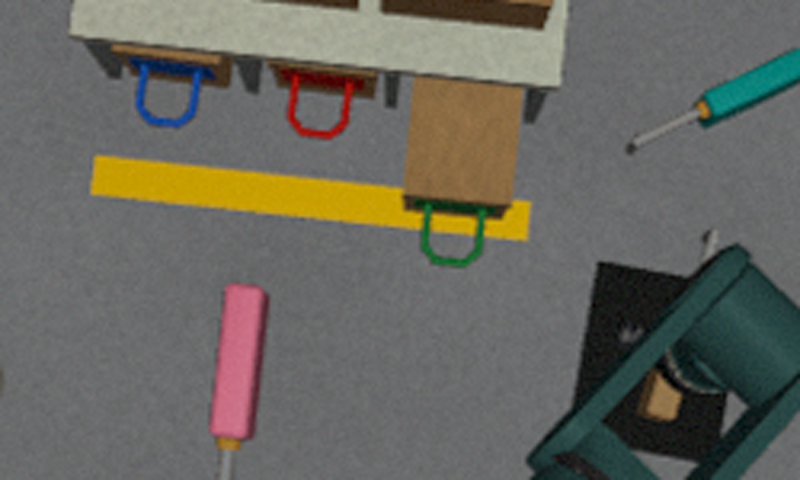

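```bash
python3 - <<'E'
from h import *
np.set_printoptions(precision=1,suppress=True)
ctrl.pause(0.2); ctrl.command_gripper(1.0); ctrl.pause(0.2)
P=status.get_obs()["tool_pos"]
ctrl.servo_line(P+[0,0,110],velocity=90)
ctrl.movep(np.array([433,-340.5,230])+55*fwd(np.radians(-17.3)),ori(np.radians(-17.3)))
save(cams.snapshot("wrist"),"w6"); save(cams.snapshot("scene"),"scene6"); save(cams.snapshot("top"),"top6")
o=status.get_obs();print(o["contact_force"],o["time_s"])
E
```

```text
[-0.2  0.1  0.2] 17.5
```

View pics/w6.png

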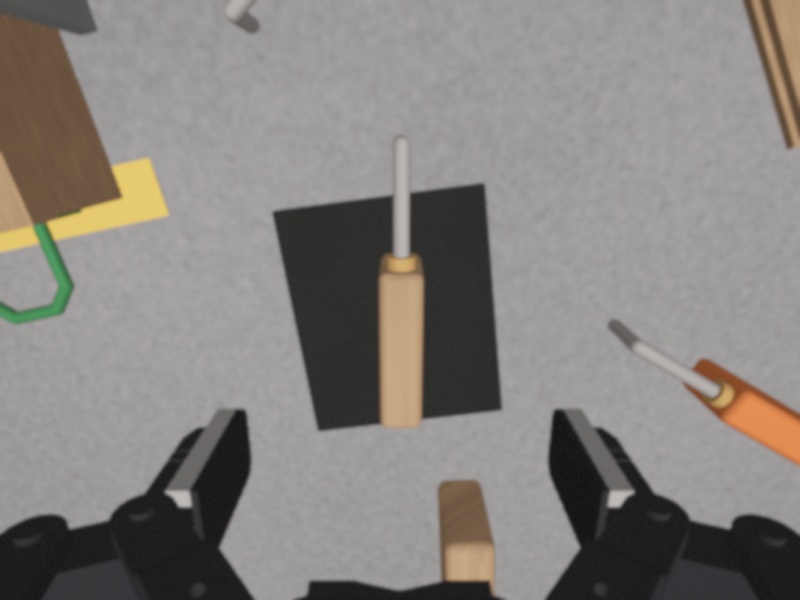

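View pics/scene6.png

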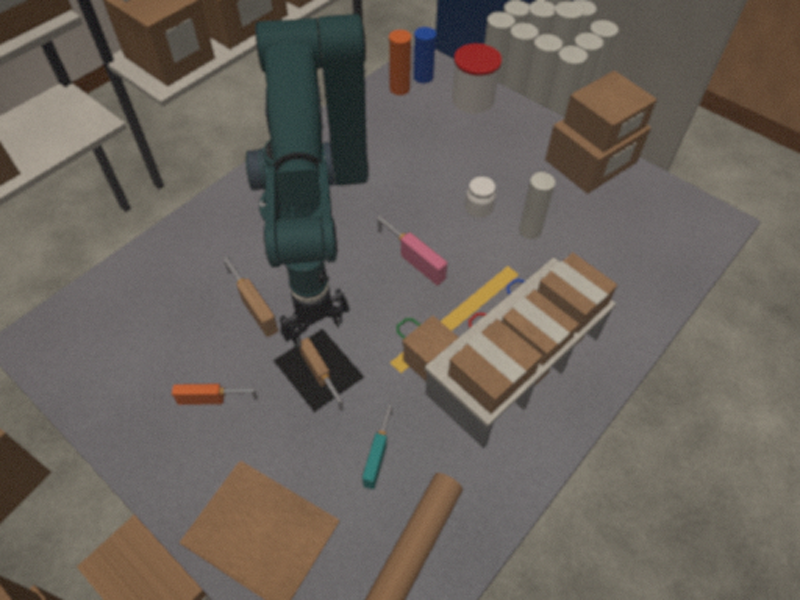

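View pics/top6.png

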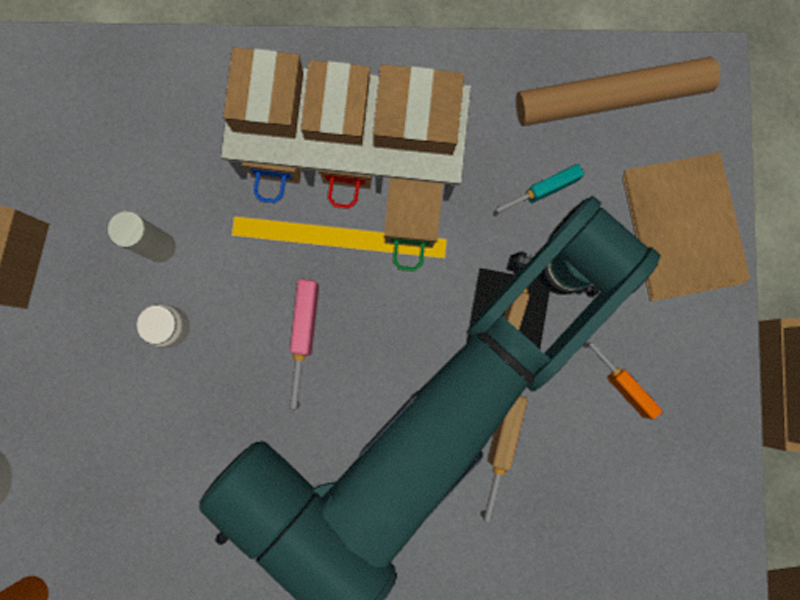

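The wrist view shows the hook upright on the mat, where it started (handle 380–424 × 272–426). The box's lower front edge lies on the tape near (80,210)–(121,196). The other items look unmoved, so I'm handing in.

```bash
python3 - <<'E'
from plant import ctrl
ctrl.close_job()
E
```

```text
the job is handed in; nothing more can be done
```

The job is done and handed in at about 17.5 s of the 48 s allowed. I picked up the smaller wooden hook from the mat and lowered its tip into the green ring in the right-hand bay. I then dragged that box out about 105 mm with the hook alone, unhooked, stood the hook back on the mat and let go.

Last checks:
- **Box:** its front face measures 2 to 5 mm on the robot's side of the tape's middle, and the tape reaches 20 mm either side. The two readings, from the ring bar and from the box's top edge, differ by about 3 mm. The face is parallel to the tape.
- **Hook:** it stands upright on the mat within about 1–2 mm of where it started. It touched down at the same tool height as at the grasp (16.5 mm).
- **Other items:** the red and blue boxes, paper tube, white tub and look-alike hooks look unmoved in the before and after pictures. I compared these by eye only.
- **Forces:** readings taken after each move stayed at about 5 N or less, and the gripper was touching nothing at hand-in.

No check failed.

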